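# Pack the specimen caddy

## Robot

A 6-joint arm with a two-finger parallel gripper is mounted at the origin on the work surface. World frame = base frame: x ahead of the robot, y to its left, z up, the work surface at z = 0. Lengths are in m, angles in degrees, forces in N, time in s.
With the tool pointing down it reaches from about 0.25 to 0.725 m from the base axis. Payload 9.7 kg.
Tool frame: the origin (TCP) lies between the finger pads; the fingertips stand 25 mm ahead of it and the grasp point (between the pads) lies 6 mm ahead of it; z points along the fingers, y is the line along which they close (so a half turn about z gives the same grasp; the last joint's range is limited). The gripper opens to 85 mm and grips with 20 to 120 N. Pads are 22 mm wide; open, the fingers measure 114 mm over their backs; the gripper's body (76 mm by 85 mm) begins 54 mm behind the grasp point. The pads swing forward as they close: fully open they stand 13 mm farther back than shut.
Start: joints at [71.047, 4.979, 10.078, 95.1, 0, 90], TCP at [0.179, 0.52, 0.256] pointing down, gripper open.
Joint ranges: [-179.16, 179.16], [-48.56, 103.87], [-65.8, 70.77], [-126.05, 130.52], [-82.76, 87.17], [-180, 180]. Speed limits (degrees/s): [127.2, 127.2, 147.25, 180, 180, 180].

## Interface

Orientations are given as [roll, pitch, yaw] about the fixed x, y, z axes, in that order (R = Rz(yaw) Ry(pitch) Rx(roll)).
In Python, from workcell import bot gives the robot as it stands. The module is installed in compiled form; this text tells all that it offers.
- The arm moves only by the tool inch_along, called after ">>>" by a JSON object that holds its "api" and its "payload". Schema: {"type":"object","properties":{"steps":{"type":"object","properties":{"rows":{"type":"array","items":{"type":"array","items":{"type":"number"},"minItems":5,"maxItems":5},"minItems":1,"maxItems":5}},"additionalProperties":false,"required":["rows"]},"grip_force":{"type":"number"},"only":{"type":"string"},"quiet":{"type":"boolean"},"lines":{"type":"string"}},"required":["steps"],"additionalProperties":false}. steps is an object whose key "rows" holds a list of rows, 1 to 5 of them, each of 5 numbers: dx, dy, dz in normalised numbers (1 is 0.25 m), then a turn about the tool's z in shares of 90 degrees (1.0 is 90 degrees), then the finger opening in m; each row is the pose to reach, as a shift and turn from the pose commanded when the call began, along the tool's axes at that moment; what a row does not reach only later rows make up. A row lasts 1/12 s, in which the tool goes at most 0.0417 m and 7.16 degrees, less where a joint would pass 70% of its speed; a pose out of reach is approached as far as the arm can. The fingers move at their own pace and stop on an object; grip_force is the grip in N (left out, the last holds). Time passes only in rows, so rows that do not move let the fingers close. The tool returns the time, the measured TCP pose, the force, the opening and the grip force at its end. only (a regular expression) keeps the lines of the reply that match it, lines (a string "A,B") keeps lines A to B, and quiet returns only ok. Input that does not fit is refused with a message, and nothing moves.
- bot.get_obs(): the state, without advancing time (a new reading comes with each control period).
- bot.camera(name): name is "scene" or "side" or "wrist"; returns the picture (480x640x3 uint8, blue, green, red); there is no depth.
- bot.camera_info(name): a dict with "mtx" (3x3 intrinsics, pixels), "k1" (the pictures are not rectified: a ray, as slopes to the right and down, at radius r is drawn at 1 + k1 r^2 times it, then the intrinsics apply), "extrinsics" (4x4, takes a point from camera to world coordinates). Camera axes: x right, y down, z forward; pixel columns grow to the right and rows downward; lengths in m; the calibration is good to about 2 mm. A picture is of the moment at which its call begins: read the wrist's pose just before it. camera_info takes no time and is no camera call; for the wrist camera it gives the pose at the moment of the call.
- bot.job_done(): hands the job in; it is judged then, once.
The state is a dict: "time": time; "q": joint angles; "qd": joint speeds; "joint_efforts": joint torques, N m; "ee_pos": TCP position; "tcp_rot": TCP orientation; "wrist_force": force on the tool from outside, world axes, zero at the start; "torque": the same for the moment, N m; "opening": finger opening in m; "grasp_force": force on a finger pad.
Only numpy, scipy, OpenCV 4.12 (cv2) and the standard library are available. Lean on these libraries where they do the work, as an engineer would, in place of code of your own. Each camera call takes 0.05 s, during which the arm holds its last target. There are 200 camera calls.

## Task

Pack the four capped specimen containers upright into the yellow caddy, one to each bay in order of height: the tallest in the bay next to the carrying tab, then the next tallest, down to the shortest at the other end. Keep the capped containers upright all the while, and leave the three open, empty ones standing where they are.

Things in the scene. Friction and masses are not known exactly. Their poses are not given: they have to be found in the camera images.
- bottle: White plastic, round, stands upright, loose. Origin: centre of its underside, z up; its yaw means nothing. The tallest capped container: bottle 88 mm high with a screw cap. Straight body 44 mm in diameter up to 58 mm, sloping shoulder to 66 mm, cap 30 mm in diameter from 68 to 88 mm. About 90 g.
- cup: White plastic, round, stands upright, loose. Origin: centre of its underside, z up; its yaw means nothing. The second tallest capped container: cup 72 mm high. Body widening from 52 mm diameter at the foot to 56 mm at 56 mm height, flat solid lid 62 mm in diameter from 56 to 72 mm. About 130 g.
- jar: White plastic, round, stands upright, loose. Origin: centre of its underside, z up; its yaw means nothing. The third tallest capped container: jar 56 mm high. Straight body 47 mm in diameter, flat solid lid 50 mm in diameter from 40 to 56 mm. About 90 g.
- pot: White plastic, round, stands upright, loose. Origin: centre of its underside, z up; its yaw means nothing. The shortest capped container: pot 42 mm high. Straight body 54 mm in diameter, flat solid lid 56 mm in diameter from 28 to 42 mm. About 80 g.
- open_cup: White plastic, round, stands upright, loose. Origin: centre of its underside, z up; its yaw means nothing. Look-alike of the cup without its lid, open and empty: 66 mm high, 52 mm in diameter at the foot, 58 mm at the rim, wall 3.5 mm. 40 g. To be left alone.
- open_jar: White plastic, round, stands upright, loose. Origin: centre of its underside, z up; its yaw means nothing. Look-alike of the jar without its lid, open and empty: 50 mm high, 47 mm in diameter, wall 3.5 mm. 40 g. To be left alone.
- open_pot: White plastic, round, stands upright, loose. Origin: centre of its underside, z up; its yaw means nothing. Look-alike of the pot without its lid, open and empty: 36 mm high, 54 mm in diameter, wall 3.5 mm. 40 g. To be left alone.
- caddy: Yellow tray, loose, 0.8 kg, 308 (x) x 114 (y) x 22 mm high. Origin: centre of underside, z up. Floor, walls and dividers 4 mm thick; walls and dividers 22 mm high. Row of four bays along its x, each 72 (x) x 106 mm (y) inside, centres at x = +114, +38, -38, -114 mm, y = 0. Carrying tab: flat ledge 80 mm wide, 26 mm out from the rim of the +x end, which points away from the robot within 12 deg.
- records: Bystander: fixed record book lying flat, 280 mm (its x) by 150 mm (its y) by 20 mm high with a few sheets on top. Origin: centre of its underside. The caddy lies on one side of the containers, left or right, and this on the other.
Things that resemble listed ones, but are neither listed nor needed, are in the scene too. What is shaped like the bottle but green, pink or red is not meant.

How it is judged:
By the outcome, as a careful person would: the job done as asked, in the order asked, and still so for the second after the job is handed in, with the robot touching nothing.
It also fails if it takes over 112 s, if anything falls off the work surface, if the arm or the gripper's body presses on something with over 40 N, if the wrist force passes 120 N, or if a joint passes its speed limit or range.

## Working session

There is one attempt and no reset: what is moved stays moved. The work goes in short steps, Python scripts to look and compute and a tool call to move; the robot and the scene stay as the last step left them, time stands still between calls to the robot, and variables do not carry over. Pictures are saved under pics/ and viewed, at most 14 in all, crops included, and the job is handed in when it is done.

```bash
mkdir -p pics; python3 - <<'E'
from workcell import bot
import cv2,numpy as np
o=bot.get_obs();print(o)
for n in("scene","side","wrist"):
    i=bot.camera_info(n);print(n,i)
    cv2.imwrite(f"pics/{n}0.png",bot.camera(n))
E
```

```text
{'time': 0.0, 'q': array([ 7.10493142e+01,  5.01201327e+00,  1.00332265e+01,  9.50987232e+01,
       -1.85552467e-03,  9.00013889e+01]), 'qd': array([-0.02443547,  0.04822843, -0.01994973, -0.01480343,  0.02345516,
        0.04714733]), 'joint_efforts': array([-1.58158393e-03, -5.20386672e+01,  4.64801860e+01,  1.62216002e-02,
        8.32992282e-05, -3.04274600e-06]), 'ee_pos': array([0.17855925, 0.52000135, 0.25556328]), 'tcp_rot': array([-1.79922490e+02,  1.85740181e-03,  1.61047928e+02]), 'wrist_force': array([ 0.66862081, -0.27860649,  0.24727242]), 'torque': array([ 0.00477478,  0.04269693, -0.01356869]), 'grasp_force': 0.0, 'opening': 0.08543143484564913}
scene {'mtx': array([[514.96891901,   0.        , 319.4063632 ],
       [  0.        , 514.96891901, 235.30421765],
       [  0.        ,   0.        ,   1.        ]]), 'k1': -0.11530228261309425, 'extrinsics': array([[ 0.70087378,  0.46417202, -0.5415905 ,  0.90941266],
       [ 0.71327457, -0.46025653,  0.52858616, -0.40972461],
       [-0.00391566, -0.75677491, -0.65366383,  0.57392712],
       [ 0.        ,  0.        ,  
[... 241 characters left out ...]
ay([[ 0.8301781 , -0.3707809 ,  0.4163242 ,  0.09867812],
       [-0.5573872 , -0.53711899,  0.6331056 , -0.5653698 ],
       [-0.01112783, -0.75764419, -0.65257295,  0.62431185],
       [ 0.        ,  0.        ,  0.        ,  1.        ]])}
wrist {'mtx': array([[403.86901321,   0.        , 320.10118494],
       [  0.        , 403.86901321, 243.24653097],
       [  0.        ,   0.        ,   1.        ]]), 'k1': -0.061007099635824784, 'extrinsics': array([[ 0.32485732,  0.91238362,  0.24904589,  0.11611865],
       [ 0.94576231, -0.31306481, -0.08674147,  0.54111249],
       [-0.00117399,  0.26371681, -0.96459943,  0.37310406],
       [ 0.        ,  0.        ,  0.        ,  1.        ]])}
```

View pics/scene0.png

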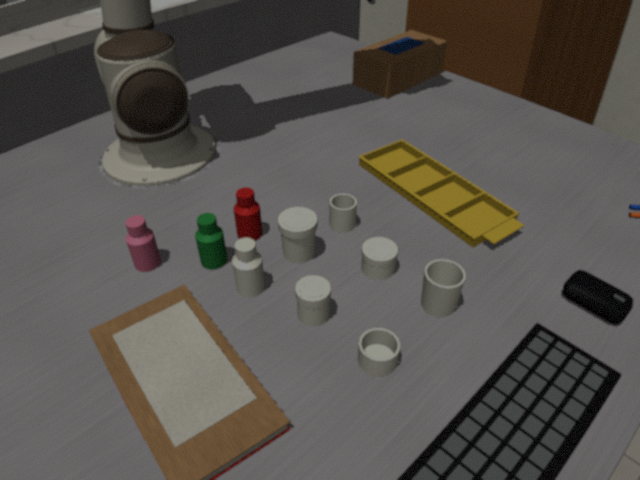

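View pics/side0.png

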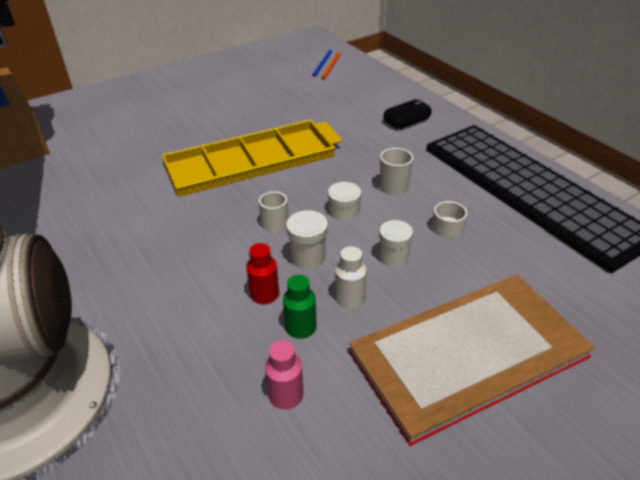

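The scene image shows the white bottle at (248,268), cup (298,235), jar (313,300) and pot (379,258). The open ones are at (343,212), (442,287) and (380,352), and the caddy is on the robot's left at (440,190). Side view: bottle (350,280), cup (307,240), jar (395,245), pot (344,202), caddy (250,157).

```bash
cat > h.py <<'E'
from workcell import bot
import cv2,numpy as np
from scipy.optimize import least_squares
def rays(uv,i):
    p=cv2.undistortPoints(np.float64(uv).reshape(-1,1,2),i["mtx"],np.array([i["k1"],0,0,0.])).reshape(-1,2)
    E=i["extrinsics"]; return E[:3,3],np.c_[p,np.ones(len(p))]@E[:3,:3].T
def plane(uv,i,z):
    c,d=rays(uv,i); return (c+d*((z-c[2])/d[:,2])[:,None])[:,:2]
def white(im):
    b,g,r=cv2.split(im.astype(int)); return ((r-b>-4)&(abs(r-b)<30)&(abs(r-g)<25)&(r>95)).astype(np.uint8)*255
def yellow(im): return cv2.inRange(cv2.cvtColor(im,cv2.COLOR_BGR2HSV),(18,150,60),(35,255,255))
def blob(m,uv):
    n,l,s,c=cv2.connectedComponentsWithStats(m,connectivity=4)
    w=l==l[uv[1],uv[0]]; return w.astype(np.uint8)
def cont(m): return max(cv2.findContours(m,0,cv2.CHAIN_APPROX_NONE)[0],key=len)[:,0].astype(float)
def rim(im,i,uv,z,r):
    c=cont(blob(white(im),uv)); t=c[:,1].min(); x0,x1=c[:,0].min(),c[:,0].max()
    P=plane(c,i,z); k=c[:,1].min(); 
    # upper silhouette only: within a third radius of the top, in plane-projected terms
    cam=i["extrinsics"][:2,3]
    ctr=P[np.argmin(c[:,1])]+r*(cam-P[np.argmin(c[:,1])])/np.linalg.norm(cam-P[np.argmin(c[:,1])])
    for _ in range(5):
        v=(ctr-cam)/np.linalg.norm(ctr-cam)
        s=P[((P-ctr)@v>0.15*r)]
        f=least_squares(lambda q:np.linalg.norm(s-q,axis=1)-r,ctr,loss="soft_l1",f_scale=.001); ctr=f.x
    return ctr,np.abs(f.fun).mean(),len(s),(x0,x1,t,c[:,1].max())
E
python3 - <<'E'
from h import *
S=dict(bottle=((248,275),(350,285),.088,.015),cup=((298,235),(307,240),.072,.031),jar=((313,300),(395,245),.056,.025),pot=((379,258),(344,202),.042,.028),
 ojar=((343,220),(274,217),.05,.0235),ocup=((442,300),(396,182),.066,.029),opot=((380,367),(450,227),.036,.027))
for k,(a,b,z,r) in S.items():
    for n,uv in(("scene",a),("side",b)):
        im=cv2.imread(f"pics/{n}0.png"); c,e,m,bb=rim(im,bot.camera_info(n),uv,z,r); print(k,n,c.round(4),round(e,4),m,bb)
V=[]
for n in("scene","side"):
    im=cv2.imread(f"pics/{n}0.png");m=yellow(im); c=cont(m)
    V.append(cv2.resize(cv2.cvtColor(white(im)|m,cv2.COLOR_GRAY2BGR),None,fx=.6,fy=.6))
    h=cv2.approxPolyDP(c.astype(np.int32).reshape(-1,1,2),4,True)[:,0]
    print(n,np.c_[h,plane(h,bot.camera_info(n),.022).round(4)].tolist())
    i=bot.camera_info(n)
    # min-area rect of the interior-floor/rim: erase tab by opening
    print(cv2.minAreaRect(plane(c,i,.022).astype(np.float32)))
cv2.imwrite("pics/m0.png",np.hstack(V))
E
```

```text
bottle scene [0.3827 1.7183] 0.0039 5 (np.float64(0.0), np.float64(639.0), np.float64(0.0), np.float64(479.0))
bottle side [0.3587 1.1525] 0.0029 16 (np.float64(0.0), np.float64(639.0), np.float64(0.0), np.float64(479.0))
cup scene [0.398  1.7928] 0.0027 5 (np.float64(0.0), np.float64(639.0), np.float64(0.0), np.float64(479.0))
cup side [0.3751 1.1824] 0.0061 33 (np.float64(0.0), np.float64(639.0), np.float64(0.0), np.float64(479.0))
jar scene [0.3734 1.8635] 0.0006 4 (np.float64(0.0), np.float64(639.0), np.float64(0.0), np.float64(479.0))
jar side [0.3807 1.2418] 0.005 27 (np.float64(0.0), np.float64(639.0), np.float64(0.0), np.float64(479.0))
pot scene [0.3157 1.9558] nan 0 (np.float64(0.0), np.float64(639.0), np.float64(0.0), np.float64(479.0))
pot side [0.3884 1.2833] 0.0056 29 (np.float64(0.0), np.float64(639.0), np.float64(0.0), np.float64(479.0))
ojar scene [0.3681 1.8946] 0.0028 5 (np.float64(0.0), np.float64(639.0), np.float64(0.0), np.float64(479.0))
ojar side [0.3815 1.2639] 0.0047 24 (np.float64(0.0), np.float64(639.0), np.float64(0.0), np.float64(479.0))
ocup scene [-1.3
[... 566 characters left out ...]
.0, 0.6662, 0.2253], [522.0, 225.0, 0.6764, 0.301], [516.0, 212.0, 0.6509, 0.3261], [403.0, 141.0, 0.3598, 0.3731]]
((0.5077685117721558, 0.28318947553634644), (0.13186103105545044, 0.3325970768928528), 80.5025634765625)
side [[341.0, 139.0, 0.6633, 0.2325], [327.0, 123.0, 0.6752, 0.2993], [307.0, 120.0, 0.6481, 0.333], [162.0, 156.0, 0.3503, 0.3767], [182.0, 195.0, 0.3324, 0.2405], [332.0, 156.0, 0.6147, 0.1929], [333.0, 144.0, 0.6401, 0.2265]]
((0.5024687051773071, 0.2845718562602997), (0.14462481439113617, 0.33583658933639526), 80.5358657836914)h.py:26: RuntimeWarning: Mean of empty slice.
  return ctr,np.abs(f.fun).mean(),len(s),(x0,x1,t,c[:,1].max())
  ret = ret.dtype.type(ret / rcount)
```

View pics/m0.png

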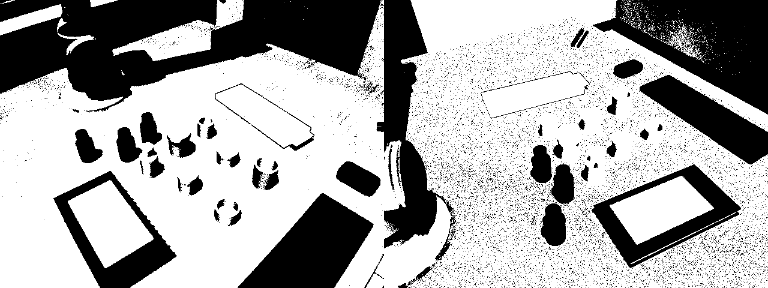

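The mask picture shows my white threshold took the table too; the yellow mask is clean. I'll sample colours and use a warmness threshold.

```bash
python3 - <<'E'
from h import *
for n,P in(("scene",[(248,285),(240,285),(246,246),(298,217),(298,245),(313,289),(379,248),(390,268),(200,300),(330,255),(500,320)]),("side",[(350,290),(350,257),(307,222),(307,252),(395,230),(344,192),(230,300),(300,300),(420,220)])):
    im=cv2.GaussianBlur(cv2.imread(f"pics/{n}0.png"),(3,3),0)
    print(n,[(p,im[p[1],p[0]].tolist()) for p in P])
E
sed -i 's/^def white.*/def white(im):/; s/^    b,g,r=cv2.split.*/    b,g,r=cv2.split(cv2.medianBlur(im,3).astype(int)); return ((g-b>=TH)\&(r-b<60)\&(abs(r-g)<25)\&(r>70)).astype(np.uint8)*255/; s/^import cv2.*/&\nTH=2/' h.py
cat > m.py <<'E'
from h import *
S=dict(bottle=((248,285),(350,290),.088,.015),cup=((298,235),(307,240),.072,.031),jar=((313,300),(395,245),.056,.025),pot=((379,258),(344,202),.042,.028),
 ojar=((343,220),(274,217),.05,.0235),ocup=((442,300),(396,182),.066,.029),opot=((380,367),(450,227),.036,.027))
if __name__=="__main__":
  for k,(a,b,z,r) in S.items():
    for n,uv in(("scene",a),("side",b)):
        im=cv2.imread(f"pics/{n}0.png"); c,e,m,bb=rim(im,bot.camera_info(n),uv,z,r); print(k,n,c.round(4),round(e,4),m,np.int32(bb))
  for n,(a,b),(l0,l1) in(("scene",((403,141),(516,212)),((361,156),(403,141))),("side",((162,156),(307,120)),((162,156),(180,192)))):
    im=cv2.imread(f"pics/{n}0.png");c=cont(yellow(im)); i=bot.camera_info(n)
    def line(p,q):
        p,q=np.float64(p),np.float64(q);d=(q-p);L=np.linalg.norm(d);d/=L
        t=(c-p)@d; e=abs((c-p)@[-d[1],d[0]]); s=c[(t>.1*L)&(t<.9*L)&(e<6)]
        vx,vy,x,y=cv2.fitLine(plane(s,i,.022).astype(np.float32),cv2.DIST_HUBER,0,1e-5,1e-5).ravel(); return np.array([x,y]),np.array([vx,vy]),len(s)
    A,B=line(a,b),line(l0,l1)
    t=np.linalg.solve(np.c_[A[1],-B[1]],B[0]-A[0]); print(n,"far edge",np.degrees(np.arctan2(*A[1][::-1])),A[2],"near end",np.degrees(np.arctan2(*B[1][::-1])),B[2],"corner",A[0]+t[0]*A[1])
  cv2.imwrite("pics/m1.png",np.hstack([cv2.resize(white(cv2.imread(f"pics/{n}0.png")),None,fx=.6,fy=.6) for n in("scene","side")]))
E
python3 m.py
```

```text
scene [((248, 285), [90, 98, 99]), ((240, 285), [90, 99, 101]), ((246, 246), [138, 149, 148]), ((298, 217), [142, 149, 148]), ((298, 245), [81, 88, 89]), ((313, 289), [141, 149, 147]), ((379, 248), [142, 149, 148]), ((390, 268), [72, 79, 80]), ((200, 300), [104, 104, 106]), ((330, 255), [103, 104, 105]), ((500, 320), [103, 103, 105])]
side [((350, 290), [120, 130, 135]), ((350, 257), [201, 214, 215]), ((307, 222), [208, 214, 214]), ((307, 252), [114, 124, 130]), ((395, 230), [209, 213, 213]), ((344, 192), [209, 214, 214]), ((230, 300), [138, 130, 136]), ((300, 300), [24, 77, 6]), ((420, 220), [134, 126, 133])]
bottle scene [ 0.4447 -0.1056] 0.0004 24 [230 263 237 297]
bottle side [ 0.4439 -0.103 ] 0.0005 25 [335 366 246 308]
cup scene [0.4395 0.0005] 0.0008 45 [276 318 205 264]
cup side [0.4196 0.0707] 0.0028 43 [258 327 191 268]
jar scene [ 0.5512 -0.074 ] 0.0005 43 [294 331 274 326]
jar side [ 0.55   -0.0722] 0.0005 37 [379 412 220 267]
pot scene [0.5545 0.0656] 0.0007 42 [360 398 235 280]
pot side [0.5532 0.0675] 0.0006 37 [328 360 182 220]
ojar scene [0.4399 0.1043] 0.0011 36 [328 357 193 232]
ojar side [0.4377 0.1056] 0.0012 36 [258 327 191 268]
ocup scene [0.6685 0.0707] 0.0007 48 [420 466 257 318]
ocup side [0.6671 0.0699] 0.0015 39 [380 413 148 195]
opot scene [ 0.6698 -0.0694] 0.0004 50 [357 401 327 377]
opot side [ 0.6682 -0.0687] 0.0014 40 [432 467 201 238]
scene far edge -9.349689 90 near end 80.29975 33 corner [0.35637647 0.37346777]
side far edge -9.586579 116 near end 80.03343 30 corner [0.3500034  0.38168034]
```

View pics/m1.png

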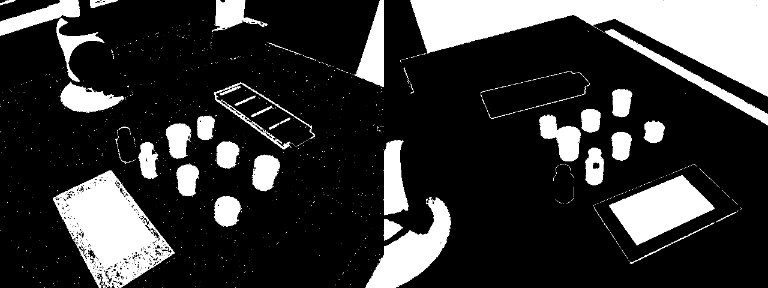

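Positions from the two views agree to about 2 mm. The caddy's yaw is about -9.5° with its centre near (0.50, 0.29). I'll check that with the wrist camera on the way.

```bash
cat > go.py <<'E'
import sys
from h import *
from scipy.spatial.transform import Rotation as R
o=bot.get_obs(); M=R.from_euler("xyz",o["tcp_rot"],degrees=True).as_matrix()
print("t",o["time"],"pos",o["ee_pos"].round(4),"yaw",o["tcp_rot"].round(2),"op",round(o["opening"],4))
a=[float(v) for v in sys.argv[1:]]
for k in range(0,len(a),3): print("shift",(M.T@(np.array(a[k:k+3])-o["ee_pos"])).round(4))
E
python3 go.py .46 .285 .29; python3 - <<'E'
from h import *
print("base pts green,red,pink",plane([(212,257),(249,230),(146,260)],bot.camera_info("scene"),.01).round(3))
E
```

```text
t 0.15 pos [0.1786 0.5201 0.2558] yaw [-179.94    0.    161.05] op 0.0854
shift [-0.3425 -0.131  -0.0341]
base pts green,red,pink [[ 0.359 -0.114]
 [ 0.348 -0.029]
 [ 0.289 -0.195]]
```

Length .367/.0417=9 rows. Two calls.

The rows are not in the units I measure in: shifts go in shares of 0.25 m and turns go in shares of 90 degrees. I convert before sending: -0.185 m / 0.25 = -0.74, -0.15 m / 0.25 = -0.6, -9.5 degrees / 90 = -0.1056.

>>> {"api": "inch_along", "payload": {"steps": {"rows":[[-0.14,-0.052,-0.04,-0.0556,0.085],[-0.28,-0.108,-0.12,-0.1056,0.085],[-0.44,-0.16,-0.136,-0.1056,0.085],[-0.6,-0.22,-0.136,-0.1056,0.085],[-0.74,-0.28,-0.136,-0.1056,0.085]]}}}

```text
time: 0.57
ee_pos: [0.3322, 0.3927, 0.2906]
tcp_rot: [180.0, 0.0, 170.6]
wrist_force: [0.9, 0.3, -0.5]
opening: 0.0852
grasp_force: 0.0
```

```bash
python3 go.py .46 .285 .29
```

```text
t 0.5667 pos [0.3322 0.3927 0.2906] yaw [1.7997e+02 3.0000e-02 1.7059e+02] op 0.0852
shift [-0.1437 -0.0854  0.0006]
```

Scaled: -0.142 m / 0.25 = -0.568, -0.105 m / 0.25 = -0.42.

>>> {"api": "inch_along", "payload": {"steps": {"rows":[[-0.14,-0.08,0,0,0.085],[-0.28,-0.16,0,0,0.085],[-0.42,-0.24,0,0,0.085],[-0.568,-0.336,0,0,0.085],[-0.568,-0.336,0,0,0.085]]}}}

```text
time: 0.98
ee_pos: [0.4609, 0.2835, 0.2894]
tcp_rot: [-179.9, 0.0, 170.3]
wrist_force: [0.1, 0.4, -0.0]
opening: 0.0851
grasp_force: 0.0
```

```bash
python3 - <<'E'
from h import *
i=bot.camera_info("wrist"); im=bot.camera("wrist"); cv2.imwrite("pics/w1.png",im)
c=cont(yellow(im)); h=cv2.approxPolyDP(c.astype(np.int32).reshape(-1,1,2),4,True)[:,0]
print(np.c_[h,plane(h,i,.022).round(4)].tolist())
E
```

```text
[[403.0, 68.0, 0.3519, 0.3764], [275.0, 69.0, 0.3336, 0.2634], [284.0, 370.0, 0.6339, 0.2129], [302.0, 373.0, 0.6409, 0.2315], [303.0, 390.0, 0.6624, 0.2287], [370.0, 390.0, 0.675, 0.3018], [373.0, 372.0, 0.6528, 0.3081], [390.0, 369.0, 0.6523, 0.3269]]
```

View pics/w1.png

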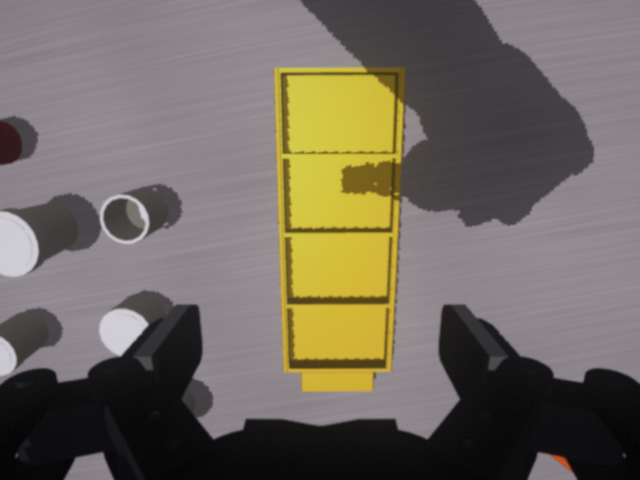

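The wrist view shows the caddy upright in the picture. Its rim corners are (275,69), (403,68), (390,369) and (284,370), the dividers are at rows 153, 233 and 304, and the tab is at the bottom. The open jar's rim is at (126,218) and the pot lid at (123,328).

```bash
python3 - <<'E'
from h import *
i=bot.camera_info("wrist")
p=plane([(341,153.5),(341,233),(341,304)],i,.022);u=np.array([.9866,-.1633])
print(p.round(4),(p@u).round(4))
print("center proj",np.array([.4929,.2949])@u,np.array([.4989,.292])@u)
print("ojar rim",plane([(126,218)],i,.05),"pot",plane([(123,329)],i,.042))
E
python3 go.py .4443 -.1043 .20 .4443 -.1043 .11 .4443 -.1043 .048
```

```text
[[0.4154 0.3115]
 [0.491  0.2995]
 [0.5655 0.2878]] [0.359  0.4355 0.5109]
center proj 0.43813797 0.44453114000000005
ojar rim [[0.43672845 0.10792432]] pot [[0.54754632 0.0661925 ]]
t 1.0333 pos [0.4594 0.285  0.2895] yaw [-1.7994e+02 -3.0000e-02  1.7027e+02] op 0.0852
shift [-0.051  -0.3862  0.0899]
shift [-0.051  -0.3861  0.1799]
shift [-0.051  -0.386   0.2419]
```

Scaled: -0.2 m / 0.25 = -0.8, -0.16 m / 0.25 = -0.64.

>>> {"api": "inch_along", "payload": {"steps": {"rows":[[-0.02,-0.16,0.04,0,0.085],[-0.04,-0.32,0.08,0,0.085],[-0.06,-0.48,0.12,0,0.085],[-0.08,-0.64,0.16,0,0.085],[-0.1,-0.8,0.2,0,0.085]]}}}

```text
time: 1.45
ee_pos: [0.448, 0.0856, 0.2397]
tcp_rot: [180.0, 0.0, 170.6]
wrist_force: [0.7, -0.1, 0.9]
opening: 0.085
grasp_force: 0.0
```

>>> {"api": "inch_along", "payload": {"steps": {"rows":[[-0.02,-0.16,0.04,0,0.085],[-0.04,-0.32,0.08,0,0.085],[-0.06,-0.48,0.12,0,0.085],[-0.08,-0.64,0.16,0,0.085],[-0.1,-0.74,0.16,0,0.085]]}}}

```text
time: 1.87
ee_pos: [0.4418, -0.1021, 0.1985]
tcp_rot: [-180.0, -0.1, 170.5]
wrist_force: [0.2, 0.5, -0.5]
opening: 0.0853
grasp_force: 0.0
```

```bash
python3 go.py .4443 -.1043 .048
```

```text
t 1.8667 pos [ 0.4418 -0.1021  0.1985] yaw [-1.7999e+02 -1.2000e-01  1.7053e+02] op 0.0853
shift [-0.0032 -0.0018  0.1505]
```

Scaled: 0.15 m / 0.25 = 0.6, 0.11 m / 0.25 = 0.44.

>>> {"api": "inch_along", "payload": {"steps": {"rows":[[-0.008,-0.008,0.14,0,0.085],[-0.008,-0.008,0.28,0,0.085],[-0.008,-0.008,0.44,0,0.085],[-0.008,-0.008,0.6,0,0.085],[-0.008,-0.008,0.6,0,0.085]]}, "grip_force": 30}}

```text
time: 2.28
ee_pos: [0.4405, -0.1008, 0.0431]
tcp_rot: [179.9, -0.6, 170.6]
wrist_force: [-0.5, 0.6, -0.5]
opening: 0.0852
grasp_force: 0.0
```

>>> {"api": "inch_along", "payload": {"steps": {"rows":[[0,0,0,0,0.035],[0,0,0,0,0.035],[0,0,0,0,0.035],[0,0,0,0,0.035],[0,0,0,0,0.035]]}, "grip_force": 30}}

```text
time: 2.7
ee_pos: [0.4466, -0.1028, 0.0533]
tcp_rot: [-180.0, 0.3, 170.6]
wrist_force: [-1.3, 0.7, 7.8]
opening: 0.0429
grasp_force: 29.9
```

>>> {"api": "inch_along", "payload": {"steps": {"rows":[[0,0,0,0,0.035],[0,0,0,0,0.035],[0,0,0,0,0.035]]}, "grip_force": 30}}

```text
time: 2.95
ee_pos: [0.4466, -0.1028, 0.0533]
tcp_rot: [180.0, 0.3, 170.6]
wrist_force: [-1.3, 1.0, 7.7]
opening: 0.0432
grasp_force: 29.9
```

Scaled: -0.12 m / 0.25 = -0.48, -0.09 m / 0.25 = -0.36.

>>> {"api": "inch_along", "payload": {"steps": {"rows":[[0,0,-0.08,0,0.035],[0,0,-0.2,0,0.035],[0,0,-0.36,0,0.035],[0,0,-0.48,0,0.035],[0,0,-0.48,0,0.035]]}}}

```text
time: 3.37
ee_pos: [0.4475, -0.1031, 0.1786]
tcp_rot: [-180.0, 0.6, 170.6]
wrist_force: [0.6, -0.0, 0.6]
opening: 0.0429
grasp_force: 31.2
```

```bash
python3 go.py .6085 .2754 .17; python3 - <<'E'
from workcell import bot;import cv2
cv2.imwrite("pics/s2.png",bot.camera("side")[150:400,180:480])
E
```

```text
t 3.3667 pos [ 0.4475 -0.1031  0.1786] yaw [-179.96    0.64  170.55] op 0.0429
shift [-0.0966  0.3998  0.0094]
```

View pics/s2.png

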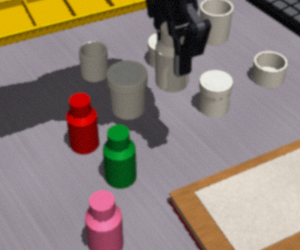

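Bottle is held upright clear of its neighbours (side crop, at (172,60)). Carrying it to the tab bay.

Scaled: 0.18 m / 0.25 = 0.72, 0.06 m / 0.25 = 0.24.

>>> {"api": "inch_along", "payload": {"steps": {"rows":[[-0.02,0.1,0,0,0.035],[-0.056,0.24,0,0,0.035],[-0.096,0.4,0,0,0.035],[-0.136,0.56,0,0,0.035],[-0.176,0.72,0,0,0.035]]}}}

```text
time: 3.83
ee_pos: [0.5182, 0.0696, 0.1706]
tcp_rot: [180.0, 0.0, 170.5]
wrist_force: [0.8, -0.1, -0.8]
opening: 0.043
grasp_force: 31.2
```

>>> {"api": "inch_along", "payload": {"steps": {"rows":[[-0.04,0.16,0,0,0.035],[-0.08,0.32,0,0,0.035],[-0.12,0.48,0,0,0.035],[-0.16,0.64,0,0,0.035],[-0.192,0.76,0,0,0.035]]}}}

```text
time: 4.25
ee_pos: [0.5968, 0.2505, 0.1698]
tcp_rot: [180.0, -0.0, 170.6]
wrist_force: [0.3, -0.8, -0.8]
opening: 0.0431
grasp_force: 31.2
```

>>> {"api": "inch_along", "payload": {"steps": {"rows":[[-0.02,0.1,0,0,0.035],[-0.02,0.12,0,0,0.035],[-0.02,0.12,0,0,0.035]]}}}

```text
time: 4.5
ee_pos: [0.6061, 0.2777, 0.1692]
tcp_rot: [-180.0, -0.1, 170.7]
wrist_force: [0.5, -0.4, -1.4]
opening: 0.0426
grasp_force: 31.2
```

```bash
python3 go.py .6085 .2754 .06
```

```text
t 4.5 pos [0.6061 0.2777 0.1692] yaw [-1.7996e+02 -7.0000e-02  1.7067e+02] op 0.0426
shift [-0.0029 -0.0018  0.1092]
```

Scaled: 0.104 m / 0.25 = 0.416, 0.09 m / 0.25 = 0.36.

>>> {"api": "inch_along", "payload": {"steps": {"rows":[[-0.008,-0.008,0.12,0,0.035],[-0.008,-0.008,0.24,0,0.035],[-0.008,-0.008,0.36,0,0.035],[-0.008,-0.008,0.416,0,0.035],[-0.008,-0.008,0.416,0,0.035]]}}}

```text
time: 4.92
ee_pos: [0.6057, 0.2714, 0.0622]
tcp_rot: [-179.8, -0.3, 170.5]
wrist_force: [-0.1, -0.2, -1.2]
opening: 0.043
grasp_force: 31.2
```

>>> {"api": "inch_along", "payload": {"steps": {"rows":[[0,0,0,0,0.035],[0,0,0.016,0,0.035],[0,0,0.028,0,0.035],[0,0,0.028,0,0.035]]}}}

```text
time: 5.25
ee_pos: [0.6083, 0.2737, 0.0601]
tcp_rot: [180.0, 0.1, 170.5]
wrist_force: [-0.2, -0.2, -1.7]
opening: 0.0429
grasp_force: 31.3
```

Scaled: 0.004 m / 0.25 = 0.016, 0.002 m / 0.25 = 0.008.

>>> {"api": "inch_along", "payload": {"steps": {"rows":[[0,0,0.008,0,0.035],[0,0,0.016,0,0.035],[0,0,0.016,0,0.035]]}}}

```text
time: 5.5
ee_pos: [0.6083, 0.2739, 0.0574]
tcp_rot: [179.9, 0.1, 170.5]
wrist_force: [-4.1, -1.3, 10.8]
opening: 0.0427
grasp_force: 32.2
```

```bash
python3 go.py
```

```text
t 5.5 pos [0.6083 0.2739 0.0574] yaw [1.7994e+02 1.0000e-01 1.7055e+02] op 0.0427
```

Scaled: -0.002 m / 0.25 = -0.008.

>>> {"api": "inch_along", "payload": {"steps": {"rows":[[0,0,-0.008,0,0.085],[0,0,-0.008,0,0.085],[0,0,-0.008,0,0.085],[0,0,-0.008,0,0.085],[0,0,-0.008,0,0.085]]}}}

```text
time: 5.92
ee_pos: [0.6078, 0.2737, 0.057]
tcp_rot: [-180.0, -0.0, 170.5]
wrist_force: [0.5, -0.1, -0.2]
opening: 0.0852
grasp_force: 0.0
```

>>> {"api": "inch_along", "payload": {"steps": {"rows":[[0,0,-0.12,0,0.085],[0,0,-0.28,0,0.085],[0,0,-0.44,0,0.085],[0,0,-0.52,0,0.085],[0,0,-0.52,0,0.085]]}}}

```text
time: 6.33
ee_pos: [0.6094, 0.2744, 0.1936]
tcp_rot: [179.7, 0.4, 170.5]
wrist_force: [0.9, 0.4, 0.6]
opening: 0.085
grasp_force: 0.0
```

```bash
python3 go.py .439 .001 .18; python3 - <<'E'
from h import *
im=bot.camera("scene");cv2.imwrite("pics/s3.png",im[100:400,250:600])
np.savez("pics/s3.npz",im=im)
E
```

```text
t 6.3333 pos [0.6094 0.2744 0.1936] yaw [179.74   0.4  170.55] op 0.085
shift [ 0.1233 -0.2978  0.0114]
```

View pics/s3.png

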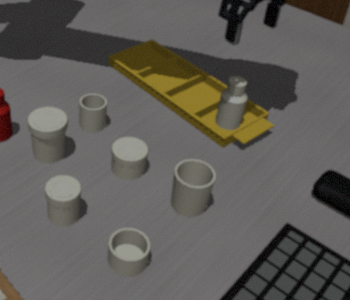

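The bottle stands in the tab bay (crop (232,110)). Next is the cup.

>>> {"api": "inch_along", "payload": {"steps": {"rows":[[0.06,-0.148,0,0,0.085],[0.12,-0.296,0,0,0.085],[0.18,-0.44,0,0,0.085],[0.24,-0.58,0,0,0.085],[0.3,-0.72,0,0,0.085]]}}}

```text
time: 6.8
ee_pos: [0.5026, 0.1071, 0.1854]
tcp_rot: [-179.9, -0.1, 170.6]
wrist_force: [-0.4, -0.2, 1.1]
opening: 0.0849
grasp_force: 0.0
```

>>> {"api": "inch_along", "payload": {"steps": {"rows":[[0.06,-0.148,0.012,0,0.085],[0.12,-0.296,0.024,0,0.085],[0.18,-0.44,0.04,0,0.085],[0.18,-0.44,0.04,0,0.085],[0.18,-0.44,0.04,0,0.085]]}}}

```text
time: 7.22
ee_pos: [0.4408, 0.0061, 0.1762]
tcp_rot: [-180.0, -0.1, 170.4]
wrist_force: [0.2, -0.5, 0.1]
opening: 0.0854
grasp_force: 0.0
```

```bash
python3 go.py .439 .001 .066;  python3 - <<'E'
from h import *
i=bot.camera_info("wrist"); im=bot.camera("wrist"); cv2.imwrite("pics/w2.png",im); print(bot.get_obs()["ee_pos"])
E
```

```text
t 7.2167 pos [0.4408 0.0061 0.1762] yaw [-1.7999e+02 -6.0000e-02  1.7037e+02] op 0.0854
shift [ 0.0008 -0.0053  0.1102]
[0.44158094 0.00700472 0.17648015]
```

View pics/w2.png

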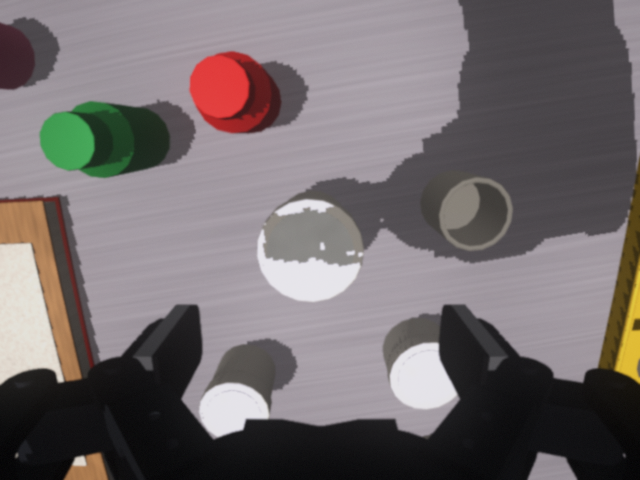

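The wrist view shows the cup lid at (309,250), 11 px left of the finger midline. That matches the 5 mm shift worked out. Descending.

Scaled: 0.11 m / 0.25 = 0.44, 0.08 m / 0.25 = 0.32.

>>> {"api": "inch_along", "payload": {"steps": {"rows":[[0.004,-0.024,0.04,0,0.085],[0.004,-0.024,0.16,0,0.085],[0.004,-0.024,0.32,0,0.085],[0.004,-0.024,0.44,0,0.085],[0.004,-0.024,0.44,0,0.085]]}, "grip_force": 35}}

```text
time: 7.68
ee_pos: [0.4365, 0.0023, 0.0605]
tcp_rot: [-179.9, -0.6, 170.6]
wrist_force: [-1.0, 0.1, -0.7]
opening: 0.0851
grasp_force: 0.0
```

>>> {"api": "inch_along", "payload": {"steps": {"rows":[[0,0,0,0,0.085],[0,0,0,0,0.05],[0,0,0,0,0.05],[0,0,0,0,0.05],[0,0,0,0,0.05]]}, "grip_force": 35}}

```text
time: 8.1
ee_pos: [0.4414, 0.0018, 0.0696]
tcp_rot: [179.9, 0.2, 170.6]
wrist_force: [-0.6, 0.4, 8.5]
opening: 0.061
grasp_force: 37.6
```

>>> {"api": "inch_along", "payload": {"steps": {"rows":[[0,0,0,0,0.05],[0,0,0,0,0.05],[0,0,0,0,0.05]]}}}

```text
time: 8.35
ee_pos: [0.4414, 0.0018, 0.0696]
tcp_rot: [179.9, 0.2, 170.6]
wrist_force: [-0.3, 0.0, 6.9]
opening: 0.061
grasp_force: 37.6
```

>>> {"api": "inch_along", "payload": {"steps": {"rows":[[0,0,-0.08,0,0.05],[0,0,-0.2,0,0.05],[0,0,-0.32,0,0.05],[0,0,-0.44,0,0.05],[0,0,-0.44,0,0.05]]}}}

```text
time: 8.77
ee_pos: [0.4421, 0.0017, 0.1841]
tcp_rot: [179.9, 0.5, 170.5]
wrist_force: [0.1, -0.4, -0.9]
opening: 0.0607
grasp_force: 38.7
```

```bash
python3 go.py .533 .2875 .17
```

```text
t 8.7667 pos [0.4421 0.0017 0.1841] yaw [179.91   0.53 170.55] op 0.0607
shift [-0.0426  0.2969  0.015 ]
```

Scaled: 0.18 m / 0.25 = 0.72, -0.01 m / 0.25 = -0.04.

>>> {"api": "inch_along", "payload": {"steps": {"rows":[[-0.016,0.1,0.008,0,0.05],[-0.04,0.24,0.02,0,0.05],[-0.06,0.4,0.02,0,0.05],[-0.08,0.56,0.02,0,0.05],[-0.1,0.72,0.02,0,0.05]]}}}

```text
time: 9.18
ee_pos: [0.4946, 0.177, 0.173]
tcp_rot: [180.0, 0.1, 170.5]
wrist_force: [1.4, 0.0, -0.2]
opening: 0.0608
grasp_force: 38.7
```

>>> {"api": "inch_along", "payload": {"steps": {"rows":[[-0.02,0.14,0,0,0.05],[-0.04,0.28,0,0,0.05],[-0.06,0.4,0,0,0.05],[-0.068,0.46,0,0,0.05],[-0.068,0.46,0,0,0.05]]}}}

```text
time: 9.6
ee_pos: [0.5303, 0.2888, 0.1718]
tcp_rot: [180.0, 0.0, 170.7]
wrist_force: [-0.0, -0.9, -1.2]
opening: 0.061
grasp_force: 38.8
```

>>> {"api": "inch_along", "payload": {"steps": {"rows":[[0,0,0,0,0.05],[0,0,0,0,0.05]]}}}

```text
time: 9.77
ee_pos: [0.5298, 0.2853, 0.1725]
tcp_rot: [-180.0, 0.0, 170.5]
wrist_force: [-1.1, 0.3, -1.3]
opening: 0.0611
grasp_force: 38.8
```

```bash
python3 go.py .533 .288 .078;python3 - <<'E'
from h import *
im=bot.camera("side");cv2.imwrite("pics/s4.png",cv2.resize(im[60:260,130:430],None,fx=2,fy=2))
E
```

```text
t 9.7667 pos [0.5298 0.2853 0.1725] yaw [-1.7999e+02  1.0000e-02  1.7054e+02] op 0.0611
shift [-0.0027  0.0032  0.0945]
```

View pics/s4.png

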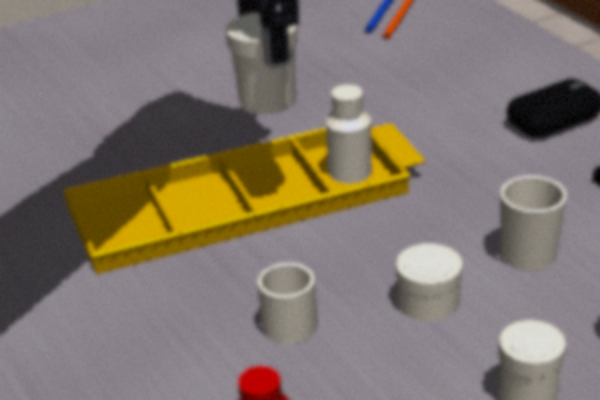

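The cup hangs upright above the second bay. The divider tops run (150,183)→(170,230), (222,170)→(248,210) and (293,138)→(325,190) in the crop, and I'll use them as a check.

```bash
python3 - <<'E'
from h import *
c=np.float64([(150,183),(170,230),(222,164),(249,210),(293,138),(326,190)])/2+[130,60]
p=plane(c,bot.camera_info("side"),.022);print(p.round(4),(p@[.9866,-.1633]).round(4))
E
```

```text
[[0.424  0.3444]
 [0.4057 0.2626]
 [0.4965 0.3353]
 [0.48   0.25  ]
 [0.5783 0.3381]
 [0.5561 0.2379]] [0.3621 0.3574 0.4351 0.4328 0.5154 0.5098]
```

>>> {"api": "inch_along", "payload": {"steps": {"rows":[[0,0.012,0.08,0,0.05],[0,0.012,0.2,0,0.05],[0,0.012,0.32,0,0.05],[0,0.012,0.38,0,0.05],[0,0.012,0.38,0,0.05]]}}}

```text
time: 10.23
ee_pos: [0.5289, 0.2863, 0.0744]
tcp_rot: [-179.8, -0.2, 170.4]
wrist_force: [0.4, 0.1, -1.3]
opening: 0.061
grasp_force: 39.5
```

>>> {"api": "inch_along", "payload": {"steps": {"rows":[[0,0,0.008,0,0.05],[0,0,0.012,0,0.05],[0,0,0.012,0,0.05]]}}}

```text
time: 10.48
ee_pos: [0.5307, 0.2885, 0.0752]
tcp_rot: [179.9, 0.1, 170.5]
wrist_force: [0.1, 0.0, -0.5]
opening: 0.0607
grasp_force: 39.5
```

```bash
python3 go.py
```

```text
t 10.4833 pos [0.5307 0.2885 0.0752] yaw [1.7994e+02 6.0000e-02 1.7052e+02] op 0.0607
```

Scaled: 0.003 m / 0.25 = 0.012, 0.002 m / 0.25 = 0.008.

>>> {"api": "inch_along", "payload": {"steps": {"rows":[[0,0,0.008,0,0.05],[0,0,0.012,0,0.05],[0,0,0.012,0,0.05]]}}}

```text
time: 10.73
ee_pos: [0.5308, 0.2888, 0.0725]
tcp_rot: [179.9, 0.1, 170.5]
wrist_force: [-1.6, -1.2, 4.7]
opening: 0.0609
grasp_force: 39.9
```

```bash
python3 go.py
```

```text
t 10.7333 pos [0.5308 0.2888 0.0725] yaw [1.7995e+02 8.0000e-02 1.7054e+02] op 0.0609
```

Contact with the floor. Releasing, then over to the jar.

Scaled: -0.001 m / 0.25 = -0.004.

>>> {"api": "inch_along", "payload": {"steps": {"rows":[[0,0,-0.004,0,0.085],[0,0,-0.004,0,0.085],[0,0,-0.004,0,0.085],[0,0,-0.004,0,0.085],[0,0,-0.004,0,0.085]]}}}

```text
time: 11.15
ee_pos: [0.5303, 0.2887, 0.0722]
tcp_rot: [-180.0, -0.0, 170.6]
wrist_force: [-0.4, -0.6, -0.5]
opening: 0.0848
grasp_force: 0.0
```

>>> {"api": "inch_along", "payload": {"steps": {"rows":[[0,0,-0.12,0,0.085],[0,0,-0.24,0,0.085],[0,0,-0.36,0,0.085],[0,0,-0.44,0,0.085],[0,0,-0.44,0,0.085]]}}}

```text
time: 11.57
ee_pos: [0.5316, 0.2895, 0.1875]
tcp_rot: [179.8, 0.3, 170.5]
wrist_force: [-0.7, 0.1, 1.0]
opening: 0.0852
grasp_force: 0.0
```

```bash
python3 go.py .5506 -.0731 .17
```

```text
t 11.5667 pos [0.5316 0.2895 0.1875] yaw [179.75   0.31 170.55] op 0.0852
shift [-0.0781 -0.3546  0.0164]
```

Scaled: -0.2 m / 0.25 = -0.8, -0.16 m / 0.25 = -0.64.

>>> {"api": "inch_along", "payload": {"steps": {"rows":[[-0.036,-0.16,0.02,0,0.085],[-0.072,-0.32,0.04,0,0.085],[-0.108,-0.48,0.04,0,0.085],[-0.144,-0.64,0.04,0,0.085],[-0.176,-0.8,0.04,0,0.085]]}}}

```text
time: 11.98
ee_pos: [0.5404, 0.0824, 0.1715]
tcp_rot: [-180.0, -0.0, 170.6]
wrist_force: [0.2, -0.0, -0.2]
opening: 0.0846
grasp_force: 0.0
```

>>> {"api": "inch_along", "payload": {"steps": {"rows":[[-0.036,-0.16,0,0,0.085],[-0.072,-0.32,0,0,0.085],[-0.108,-0.48,0,0,0.085],[-0.132,-0.608,0,0,0.085],[-0.132,-0.608,0,0,0.085]]}}}

```text
time: 12.4
ee_pos: [0.5481, -0.0761, 0.1715]
tcp_rot: [-179.9, -0.0, 170.3]
wrist_force: [-0.0, -0.2, 0.3]
opening: 0.0848
grasp_force: 0.0
```

>>> {"api": "inch_along", "payload": {"steps": {"rows":[[0,0,0,0,0.085],[0,0,0,0,0.085]]}}}

```text
time: 12.57
ee_pos: [0.5483, -0.071, 0.1717]
tcp_rot: [180.0, -0.0, 170.5]
wrist_force: [1.0, -0.7, 0.0]
opening: 0.085
grasp_force: 0.0
```

```bash
python3 go.py .5506 -.0731 .05
```

```text
t 12.5667 pos [ 0.5483 -0.071   0.1717] yaw [ 1.7999e+02 -5.0000e-02  1.7051e+02] op 0.085
shift [-0.0027 -0.0017  0.1217]
```

Scaled: 0.122 m / 0.25 = 0.488, 0.1 m / 0.25 = 0.4.

>>> {"api": "inch_along", "payload": {"steps": {"rows":[[-0.008,-0.008,0.08,0,0.085],[-0.008,-0.008,0.24,0,0.085],[-0.008,-0.008,0.4,0,0.085],[-0.008,-0.008,0.488,0,0.085],[-0.008,-0.008,0.488,0,0.085]]}, "grip_force": 30}}

```text
time: 12.98
ee_pos: [0.5469, -0.0716, 0.0447]
tcp_rot: [-180.0, -0.5, 170.7]
wrist_force: [-1.8, -0.1, -0.4]
opening: 0.0852
grasp_force: 0.0
```

>>> {"api": "inch_along", "payload": {"steps": {"rows":[[0,0,0,0,0.085],[0,0,0,0,0.04],[0,0,0,0,0.04],[0,0,0,0,0.04],[0,0,0,0,0.04]]}}}

```text
time: 13.4
ee_pos: [0.5513, -0.0734, 0.0525]
tcp_rot: [180.0, 0.2, 170.6]
wrist_force: [-0.5, 1.8, 7.1]
opening: 0.0493
grasp_force: 30.1
```

>>> {"api": "inch_along", "payload": {"steps": {"rows":[[0,0,0,0,0.04],[0,0,0,0,0.04],[0,0,0,0,0.04]]}}}

```text
time: 13.65
ee_pos: [0.5513, -0.0734, 0.0525]
tcp_rot: [180.0, 0.2, 170.6]
wrist_force: [-0.5, 1.6, 6.0]
opening: 0.049
grasp_force: 30.1
```

>>> {"api": "inch_along", "payload": {"steps": {"rows":[[0,0,-0.08,0,0.04],[0,0,-0.2,0,0.04],[0,0,-0.32,0,0.04],[0,0,-0.48,0,0.04],[0,0,-0.48,0,0.04]]}}}

```text
time: 14.07
ee_pos: [0.5526, -0.0738, 0.1792]
tcp_rot: [180.0, 0.6, 170.5]
wrist_force: [0.8, -0.5, 0.1]
opening: 0.0491
grasp_force: 31.4
```

```bash
python3 go.py .457 .3005 .17
```

```text
t 14.0667 pos [ 0.5526 -0.0738  0.1792] yaw [179.98   0.65 170.54] op 0.0491
shift [0.1559 0.3535 0.0075]
```

Scaled: 0.16 m / 0.25 = 0.64, 0.125 m / 0.25 = 0.5.

>>> {"api": "inch_along", "payload": {"steps": {"rows":[[0.04,0.08,0.02,0,0.04],[0.1,0.22,0.02,0,0.04],[0.16,0.36,0.02,0,0.04],[0.22,0.5,0.02,0,0.04],[0.28,0.64,0.02,0,0.04]]}}}

```text
time: 14.48
ee_pos: [0.5069, 0.0972, 0.1662]
tcp_rot: [180.0, 0.1, 170.5]
wrist_force: [0.5, 0.1, -1.4]
opening: 0.0494
grasp_force: 31.5
```

>>> {"api": "inch_along", "payload": {"steps": {"rows":[[0.068,0.144,0,0,0.04],[0.136,0.288,0,0,0.04],[0.2,0.44,0,0,0.04],[0.268,0.584,0,0,0.04],[0.332,0.728,0,0,0.04]]}}}

```text
time: 14.9
ee_pos: [0.4546, 0.291, 0.1664]
tcp_rot: [179.9, 0.1, 170.5]
wrist_force: [0.3, 0.7, -1.0]
opening: 0.0488
grasp_force: 31.5
```

>>> {"api": "inch_along", "payload": {"steps": {"rows":[[0.028,0.044,0,0,0.04],[0.028,0.044,0,0,0.04],[0.028,0.044,0,0,0.04]]}}}

```text
time: 15.15
ee_pos: [0.4501, 0.3014, 0.1657]
tcp_rot: [180.0, 0.0, 170.6]
wrist_force: [0.2, 0.4, 0.0]
opening: 0.0489
grasp_force: 31.6
```

```bash
python3 go.py .4542 .3009 .057
```

```text
t 15.15 pos [0.4501 0.3014 0.1657] yaw [1.7999e+02 4.0000e-02 1.7065e+02] op 0.0489
shift [-4.100e-03  1.000e-04  1.087e-01]
```

Scaled: 0.104 m / 0.25 = 0.416, 0.05 m / 0.25 = 0.2.

>>> {"api": "inch_along", "payload": {"steps": {"rows":[[-0.016,0,0.08,0,0.04],[-0.016,0,0.2,0,0.04],[-0.016,0,0.32,0,0.04],[-0.016,0,0.416,0,0.04],[-0.016,0,0.416,0,0.04]]}}}

```text
time: 15.57
ee_pos: [0.4531, 0.2976, 0.0572]
tcp_rot: [-179.8, -0.2, 170.4]
wrist_force: [-0.5, -0.2, -0.7]
opening: 0.0489
grasp_force: 32.5
```

>>> {"api": "inch_along", "payload": {"steps": {"rows":[[0,0,0.012,0,0.04],[0,0,0.024,0,0.04],[0,0,0.024,0,0.04]]}}}

```text
time: 15.82
ee_pos: [0.455, 0.3003, 0.0566]
tcp_rot: [179.9, 0.1, 170.5]
wrist_force: [-0.6, 0.2, -0.9]
opening: 0.0488
grasp_force: 32.5
```

```bash
python3 go.py
```

```text
t 15.8167 pos [0.455  0.3003 0.0566] yaw [1.7993e+02 7.0000e-02 1.7051e+02] op 0.0488
```

Scaled: 0.003 m / 0.25 = 0.012, 0.001 m / 0.25 = 0.004.

>>> {"api": "inch_along", "payload": {"steps": {"rows":[[0,0,0.004,0,0.04],[0,0,0.012,0,0.04],[0,0,0.012,0,0.04]]}}}

```text
time: 16.07
ee_pos: [0.4553, 0.3007, 0.0553]
tcp_rot: [179.9, 0.2, 170.5]
wrist_force: [-2.7, -3.2, 13.5]
opening: 0.0486
grasp_force: 33.7
```

>>> {"api": "inch_along", "payload": {"steps": {"rows":[[0,0,0,0,0.085],[0,0,0,0,0.085],[0,0,0,0,0.085],[0,0,0,0,0.085],[0,0,0,0,0.085]]}}}

```text
time: 16.48
ee_pos: [0.4541, 0.3004, 0.0522]
tcp_rot: [-180.0, -0.0, 170.6]
wrist_force: [0.0, 0.2, -1.0]
opening: 0.0847
grasp_force: 0.0
```

>>> {"api": "inch_along", "payload": {"steps": {"rows":[[0,0,-0.12,0,0.085],[0,0,-0.24,0,0.085],[0,0,-0.36,0,0.085],[0,0,-0.44,0,0.085],[0,0,-0.44,0,0.085]]}}}

```text
time: 16.9
ee_pos: [0.4556, 0.3013, 0.1671]
tcp_rot: [179.7, 0.3, 170.5]
wrist_force: [-0.0, -0.9, 1.2]
opening: 0.0849
grasp_force: 0.0
```

```bash
python3 go.py .554 .0665 .17
```

```text
t 16.9 pos [0.4556 0.3013 0.1671] yaw [179.74   0.28 170.55] op 0.0849
shift [-0.1357 -0.2155 -0.0032]
```

The rows are not in the units I measure in: shifts go in shares of 0.25 m and turns go in shares of 90 degrees. I convert before sending: -0.17 m / 0.25 = -0.68, -0.137 m / 0.25 = -0.548.

>>> {"api": "inch_along", "payload": {"steps": {"rows":[[-0.088,-0.136,0,0,0.085],[-0.176,-0.272,0,0,0.085],[-0.26,-0.412,0,0,0.085],[-0.344,-0.548,0,0,0.085],[-0.432,-0.68,0,0,0.085]]}}}

```text
time: 17.32
ee_pos: [0.5329, 0.1131, 0.1617]
tcp_rot: [-180.0, -0.0, 170.6]
wrist_force: [0.3, -0.1, -0.6]
opening: 0.085
grasp_force: 0.0
```

>>> {"api": "inch_along", "payload": {"steps": {"rows":[[-0.052,-0.088,0,0,0.085],[-0.104,-0.18,0,0,0.085],[-0.104,-0.18,0,0,0.085],[-0.104,-0.18,0,0,0.085]]}}}

```text
time: 17.65
ee_pos: [0.5511, 0.0651, 0.1614]
tcp_rot: [-180.0, -0.1, 170.4]
wrist_force: [0.3, -0.3, -0.2]
opening: 0.0852
grasp_force: 0.0
```

```bash
python3 go.py .554 .0665 .034
```

```text
t 17.65 pos [0.5511 0.0651 0.1614] yaw [-1.7999e+02 -6.0000e-02  1.7040e+02] op 0.0852
shift [-0.0027  0.0019  0.1274]
```

Scaled: 0.124 m / 0.25 = 0.496, -0.003 m / 0.25 = -0.012.

>>> {"api": "inch_along", "payload": {"steps": {"rows":[[-0.012,0.004,0.08,0,0.085],[-0.012,0.004,0.24,0,0.085],[-0.012,0.004,0.4,0,0.085],[-0.012,0.004,0.496,0,0.085],[-0.012,0.004,0.496,0,0.085]]}, "grip_force": 30}}

```text
time: 18.07
ee_pos: [0.5503, 0.0674, 0.0322]
tcp_rot: [-179.9, -0.5, 170.6]
wrist_force: [-1.7, 0.1, -0.8]
opening: 0.0849
grasp_force: 0.0
```

>>> {"api": "inch_along", "payload": {"steps": {"rows":[[0,0,0,0,0.085],[0,0,0,0,0.085],[0,0,0,0,0.045],[0,0,0,0,0.045],[0,0,0,0,0.045]]}}}

```text
time: 18.48
ee_pos: [0.5552, 0.067, 0.0403]
tcp_rot: [180.0, 0.2, 170.6]
wrist_force: [-2.7, -0.3, 8.1]
opening: 0.0552
grasp_force: 30.1
```

>>> {"api": "inch_along", "payload": {"steps": {"rows":[[0,0,0,0,0.045],[0,0,0,0,0.045],[0,0,0,0,0.045]]}}}

```text
time: 18.73
ee_pos: [0.5552, 0.067, 0.0404]
tcp_rot: [179.9, 0.2, 170.5]
wrist_force: [-1.1, 0.9, 7.3]
opening: 0.0547
grasp_force: 30.7
```

>>> {"api": "inch_along", "payload": {"steps": {"rows":[[0,0,-0.08,0,0.045],[0,0,-0.2,0,0.045],[0,0,-0.32,0,0.045],[0,0,-0.48,0,0.045],[0,0,-0.48,0,0.045]]}}}

```text
time: 19.15
ee_pos: [0.5567, 0.067, 0.167]
tcp_rot: [179.8, 0.6, 170.5]
wrist_force: [1.9, 0.5, 0.5]
opening: 0.0544
grasp_force: 32.2
```

```bash
python3 go.py .379 .314 .165
```

```text
t 19.15 pos [0.5567 0.067  0.167 ] yaw [179.82   0.61 170.54] op 0.0544
shift [0.2159 0.2144 0.0004]
```

>>> {"api": "inch_along", "payload": {"steps": {"rows":[[0.06,0.06,0,0,0.045],[0.16,0.16,0,0,0.045],[0.264,0.264,0,0,0.045],[0.368,0.368,0,0,0.045],[0.472,0.472,0,0,0.045]]}}}

```text
time: 19.57
ee_pos: [0.4563, 0.2036, 0.159]
tcp_rot: [179.9, 0.1, 170.5]
wrist_force: [1.0, 0.1, -0.1]
opening: 0.0547
grasp_force: 32.2
```

>>> {"api": "inch_along", "payload": {"steps": {"rows":[[0.104,0.104,0,0,0.045],[0.208,0.208,0,0,0.045],[0.312,0.312,0,0,0.045],[0.38,0.38,0,0,0.045],[0.38,0.38,0,0,0.045]]}}}

```text
time: 19.98
ee_pos: [0.377, 0.3149, 0.1591]
tcp_rot: [179.9, 0.0, 170.8]
wrist_force: [0.2, -0.2, -1.4]
opening: 0.0544
grasp_force: 32.2
```

>>> {"api": "inch_along", "payload": {"steps": {"rows":[[0,0,0,0,0.045],[0,0,0,0,0.045]]}}}

```text
time: 20.15
ee_pos: [0.3793, 0.3117, 0.1587]
tcp_rot: [180.0, 0.0, 170.6]
wrist_force: [-0.7, 0.0, -0.4]
opening: 0.0549
grasp_force: 32.2
```

```bash
python3 go.py .38 .313 .045
python3 - <<'E'
from h import *
im=bot.camera("side");cv2.imwrite("pics/s5.png",cv2.resize(im[60:260,130:430],None,fx=2,fy=2))
E
```

```text
t 20.15 pos [0.3793 0.3117 0.1587] yaw [1.7998e+02 4.0000e-02 1.7057e+02] op 0.0549
shift [-0.0004  0.0013  0.1137]
```

View pics/s5.png

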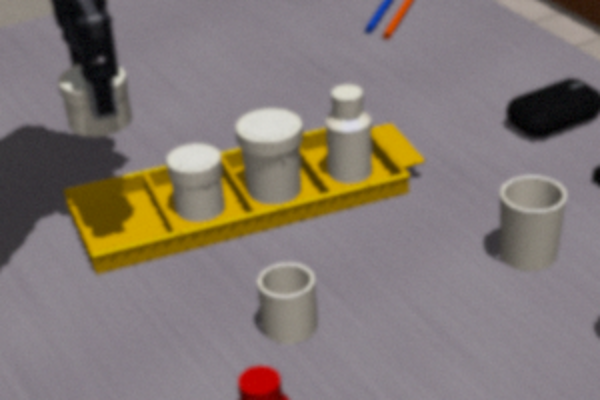

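Three containers stand upright in their bays, and the pot is above the last bay. The fingertips will be near wall height there, so I'll open only partly before lifting.

Scaled: 0.109 m / 0.25 = 0.436, 0.08 m / 0.25 = 0.32.

>>> {"api": "inch_along", "payload": {"steps": {"rows":[[0,0.004,0.08,0,0.045],[0,0.004,0.2,0,0.045],[0,0.004,0.32,0,0.045],[0,0.004,0.436,0,0.045],[0,0.004,0.436,0,0.045]]}}}

```text
time: 20.62
ee_pos: [0.3781, 0.3103, 0.0446]
tcp_rot: [-179.7, -0.2, 170.4]
wrist_force: [-1.4, -0.4, -0.9]
opening: 0.0548
grasp_force: 33.6
```

>>> {"api": "inch_along", "payload": {"steps": {"rows":[[0,0,0.008,0,0.045],[0,0,0.02,0,0.045],[0,0,0.02,0,0.045]]}}}

```text
time: 20.87
ee_pos: [0.38, 0.313, 0.0457]
tcp_rot: [179.9, 0.1, 170.5]
wrist_force: [0.6, 0.1, -1.0]
opening: 0.0545
grasp_force: 33.6
```

```bash
python3 go.py
```

```text
t 20.8667 pos [0.38   0.313  0.0457] yaw [1.7993e+02 7.0000e-02 1.7051e+02] op 0.0545
```

>>> {"api": "inch_along", "payload": {"steps": {"rows":[[0,0,0.004,0,0.045],[0,0,0.012,0,0.045],[0,0,0.012,0,0.045]]}}}

```text
time: 21.12
ee_pos: [0.38, 0.3133, 0.0427]
tcp_rot: [179.9, 0.1, 170.5]
wrist_force: [-0.1, -1.0, 5.2]
opening: 0.0549
grasp_force: 34.1
```

>>> {"api": "inch_along", "payload": {"steps": {"rows":[[0,0,0,0,0.068],[0,0,0,0,0.068],[0,0,0,0,0.068],[0,0,0,0,0.068],[0,0,0,0,0.068]]}}}

```text
time: 21.53
ee_pos: [0.3791, 0.3128, 0.0412]
tcp_rot: [-180.0, -0.0, 170.5]
wrist_force: [0.5, 0.0, 0.1]
opening: 0.0678
grasp_force: 0.0
```

>>> {"api": "inch_along", "payload": {"steps": {"rows":[[0,0,-0.12,0,0.068],[0,0,-0.24,0,0.068],[0,0,-0.36,0,0.085],[0,0,-0.52,0,0.085],[0,0,-0.64,0,0.085]]}}}

```text
time: 21.95
ee_pos: [0.3791, 0.3128, 0.204]
tcp_rot: [179.9, 0.0, 170.6]
wrist_force: [0.3, 0.5, 0.1]
opening: 0.0851
grasp_force: 0.0
```

>>> {"api": "inch_along", "payload": {"steps": {"rows":[[0.16,0,-0.08,0,0.085],[0.32,0,-0.16,0,0.085],[0.32,0,-0.16,0,0.085]]}}}

```text
time: 22.2
ee_pos: [0.2975, 0.3267, 0.2451]
tcp_rot: [179.8, 0.1, 170.6]
wrist_force: [-0.4, -0.6, 0.2]
opening: 0.0845
grasp_force: 0.0
```

```bash
python3 - <<'E'
from h import *
a=bot.camera("side")[60:360,130:530];b=bot.camera("scene")[100:400,250:600]
cv2.imwrite("pics/s6.png",np.hstack([a,b]))
E
```

```text
(no output)
```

View pics/s6.png

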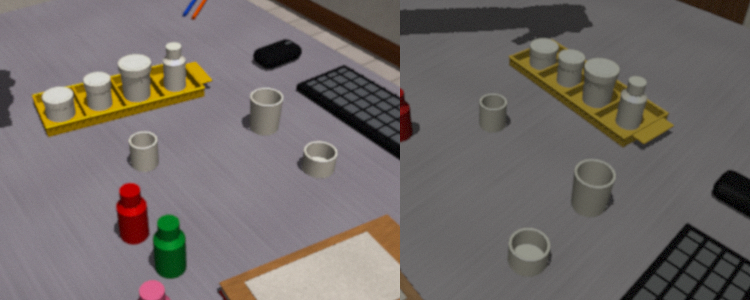

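Both views show pot, jar, cup and bottle upright in order toward the tab, and the three open containers are untouched. The contact heights match the bay floor.

```bash
python3 -c "
from workcell import bot
print(bot.job_done())"
```

```text
the job is handed in; nothing more can be done
None
```

The job is handed in: bottle, cup, jar and pot stand upright in the caddy in height order from the tab end, and the three open containers were left where they stood.

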